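# Snug down the wing nut on the yarn winder

### The job

The wing nut that holds the empty bobbin on the yarn ball winder (the one with the column and guide arm beside its bobbin) has worked loose. Tighten it clockwise until it comes to its stop by pushing its wings round with a fingertip, stroke after stroke; do not grip the nut. Leave the wing nut of the plain bobbin stand alone and everything else on the counter where it is.

Things in the scene. Friction and masses are not known exactly. Their poses are not given: they have to be found in the camera images.
- winder: yarn ball winder, fixed, its column roughly on the robot's side; position and yaw vary. Origin on its upright spindle's axis at counter level, z up. White base 22 mm high, x -55 to 85, y -45 to 45 mm. Empty white bobbin round the spindle: top flange 48 mm across, top at 87 mm, washers on it to 92 mm when tight. Threaded spindle 10 mm across, ends at height 123 mm. Low crank on the column's -y side.
- guide_arm_end (a point): free end of the winder's steel guide arm (5 mm thick, with a 15 mm eyelet), height 145 mm, 18 mm from the spindle axis on the winder's +x side. The arm runs out along +x to a white column 26 mm wide, 53 to 75 mm from the axis, 148 mm tall. A finger from above can go round the nut everywhere except past this arm.
- wing_nut (a joint): angle of the winder's wing nut, rad: 0 when loose, growing as the nut is turned clockwise seen from above (tightened); at 9.42 it is fully tight and stops dead. It starts between 0 and 2.6 and stays where it is left. Until the stop a steady drag of 0.035 N m (about 1.5 N at a wing). The nut sinks 2.5 mm a turn, 3.75 mm in all.
- wing_nut_axis (a point): the winder's steel wing nut: hub 19 mm across, 15 mm high; two flat upright wings, opposite, each 5 mm thick, reaching 33 mm from the axis, from 4 to 22 mm above its underside. Point: on its axis, 13 mm above its underside; 105 mm above the counter when tight, 109 mm when loosest. When tight the wings lie along the winder's y axis.
- wing_nut_tip_a (a point): the outer end of one wing of that nut, at half height of the wing, 33 mm from the axis. The other wing is opposite.
- plain_stand: plain bobbin stand, fixed to the counter, not to be used: round wooden base 110 mm across and 28 mm high, wooden bobbin, no column and no guide arm. It stands to the left or right of the winder. Origin on its axis at counter level. Its nut's wings reach up to 116 mm, its spindle to 123 mm.
- plain_nut_tip_a (a point): the end of one wing, at half its height, of the plain stand's own steel wing nut, same size, loose and easily turned: leave it as it is.
- marker_jar: bystander, loose: small clear screw jar, 44 mm across, 45 mm tall; origin at the centre of its underside
- empty_cone: bystander, loose: empty cardboard yarn cone, 56 mm across at the foot, 85 mm tall; origin at the centre of its underside
- tape_case: bystander, loose: round grey tape-measure case, 56 mm across, 18 mm tall; origin at the centre of its underside
- darning_mushroom: bystander, loose: wooden darning mushroom standing on its stem, 64 mm across, 83 mm tall; origin at the centre of its underside
- row_counter: bystander, loose: black knitting row counter, 34 x 50 x 18 mm; origin at the centre of its underside
- crochet_hook: bystander, loose: crochet hook with a flat black grip, lying, about 125 mm long, 9 mm high; origin at the centre of its underside
- needle_gauge: bystander, loose: flat aluminium needle gauge plate, 60 x 110 x 5 mm; origin at the centre of its underside
- plain_nut (a joint): angle of the plain stand's wing nut, rad, clockwise from above positive; starts anywhere between 2 and 6 and should stay as it is
Mind the look-alikes: they are no part of the job. There is more than one size of the winder; the job needs the middle-sized.

How it is judged (in metres and radians):
At the end, for the whole second after the job is handed in: the winder's wing nut is within 0.2 rad (11 degrees) of its stop, 9.42 rad, and at rest (value of joint wing_nut above 9.2248 rad and velocity of joint wing_nut between -0.05 and 0.05 rad/s); the robot touches nothing.
It fails at once if the winder's wing nut was gripped: more than 8 N on both faces of a wing or on opposed faces of both wings at once, or more than 20 N on its hub ((contact force between the fingers and wing_nut_c0 above 8 N and contact force between the fingers and wing_nut_c1 above 8 N) or (contact force between the fingers and wing_nut_c2 above 8 N and contact force between the fingers and wing_nut_c3 above 8 N) or (contact force between the fingers and wing_nut_c0 above 8 N and contact force between the fingers and wing_nut_c3 above 8 N) or (contact force between the fingers and wing_nut_c1 above 8 N and contact force between the fingers and wing_nut_c2 above 8 N) or contact force between the fingers and wing_nut_c4 above 20 N).
It fails at once if the plain stand's wing nut was turned (its wing end moved over 10 mm) (distance of plain_nut_tip_a from where it was at the start of the episode above 0.01 m).
It fails at once if a bystander was moved by more than 20 mm or lifted (distance of any of marker_jar, empty_cone, tape_case, darning_mushroom, row_counter, crochet_hook, needle_gauge from where it was at the start of the episode above 0.02 m).
It also fails if it takes over 72 s, if anything falls off the work surface, if the arm or the gripper's body presses on something with over 40 N, if the wrist force passes 120 N, or if a joint passes its speed limit or range.

### The arm

A 6-joint arm with a two-finger parallel gripper is mounted at the origin on the work surface. World frame = base frame: x ahead of the robot, y to its left, z up, the work surface at z = 0. Lengths are in m, angles in degrees, forces in N, time in s.
With the tool pointing down it reaches from about 0.275 to 1 m from the base axis. Payload 8.4 kg.
Tool frame: the origin (TCP) lies at the very end of the fingers, on their centre line; the grasp point (between the pads) lies 19 mm behind it; z points along the fingers, y is the line along which they close (so a half turn about z gives the same grasp; the last joint's range is limited). The gripper opens to 85 mm and grips with 20 to 120 N. Pads are 22 mm wide; open, the fingers measure 114 mm over their backs; the gripper's body (76 mm by 85 mm) begins 54 mm behind the grasp point. The pads swing forward as they close: fully open they stand 13 mm farther back than shut.
Start: joints at [-73.419, 20.225, 93.587, -0, 66.188, -0.138], TCP at [0.18, -0.599, 0.231] pointing down, gripper open.
Joint ranges: [-150.9, 150.9], [-52.94, 120.26], [3.33, 152.33], [-74.26, 254.26], [0, 154.13], [-172.89, 172.89]. Speed limits (degrees/s): [127.2, 127.2, 159.86, 180, 180, 180].

### API

Orientations are given as a 3x3 rotation matrix whose columns are the frame's x, y, z axes.
In Python, from rig import bot gives the robot as it stands.
- The arm moves only by the tool jog_arm, never from a script. Its argument "deltas" is a list of rows, each an object with "jaw": the closure, from -1 (fully open) to 1 (shut); "dp": the shift along the tool's x, y, z in mm, a list of three; "twist": the turn about the tool's z in degrees. A call has 1 to 12 rows; each row is the pose to reach, as a shift and turn from the pose commanded when the call began, along the tool's axes at that moment; what a row does not reach only later rows make up. A row lasts 1/12 s, in which the tool goes at most 41.7 mm and 7.16 degrees, less where a joint would pass 70% of its speed; a pose out of reach is approached as far as the arm can. A call with a gripper value outside its range is refused whole. The fingers move at their own pace and stop on an object; "force" is the grip in N (left out, the last holds). Time passes only in rows, so rows that repeat a pose let the fingers close. It gives the time, the measured TCP pose, the force, the opening and the grip force at its end, in the units of the state.
- bot.sense(): the state, without advancing time (a new reading comes with each control period).
- bot.snapshot(name): name is "scene" or "top" or "wrist"; returns a dict with "color" (400x640x3 uint8, blue, green, red), "fx", "fy", "cx", "cy" (pixels), "cam_to_world" (4x4, takes a point from camera to world coordinates); the wrist camera has in their place "hand_eye" (4x4, takes a point from camera to tool coordinates, whose origin is the TCP and whose axes are the flange's). Camera axes: x right, y down, z forward; pixel columns grow to the right and rows downward; lengths in m; the calibration is good to about 2 mm. A picture is of the moment at which its call begins: read the wrist's pose just before it. There is no depth.
- bot.hand_in(): hands the job in; it is judged then, once.
Trained networks look in the newest picture that a camera, given by its name, has taken for a name from the list of things; names that differ only in an ending like _2 or _b are one class to them, and where a whole thing is asked for, a point or a joint stands for the part that bears it (a point fixed in the world has none). Each returns a list of dicts, best first, with "conf" (0 to 1); they miss things now and then, are a little off and sometimes report something else, mostly with a low value. They report only what shows in the picture. A call takes as long as a camera call. They do not tell look-alikes from the thing itself.
- bot.spot_in(camera, name): "at" ([x, y, z] in m, in world coordinates, good to about 4 mm: the middle of the surface that is visible of it).
- bot.outline_of(camera, name): "mask" (400x640 bool, what is visible of it).
The state is a dict: "time": time; "q": joint angles; "qvel": joint speeds; "joint_efforts": joint torques, N m; "tcp_pos": TCP position; "ee_rot": TCP orientation; "force": force on the tool from outside, world axes, zero at the start; "moment": the same for the moment, N m; "opening": finger opening in m; "grip_force": force on a finger pad.
Only numpy, scipy, OpenCV 4.12 (cv2) and the standard library are available. Lean on these libraries where they do the work, as an engineer would, in place of code of your own. Each camera call takes 0.05 s, during which the arm holds its last target. There are 200 camera calls.

## Working session

There is one attempt and no reset: what is moved stays moved. The work goes in short steps, Python scripts to look and compute and a tool call to move; the robot and the scene stay as the last step left them, time stands still between calls to the robot, and variables do not carry over. Pictures are saved under pics/ and viewed, at most 10 in all, crops included, and the job is handed in when it is done.

Besides the shell and the picture viewer there is one more tool, called after "Request:" as name(argument=value, ...) on one line, values as JSON. jog_arm: Moves the arm, as the interface text tells. Its arguments: {"type":"object","properties":{"deltas":{"type":"array","items":{"type":"object","properties":{"jaw":{"type":"number"},"dp":{"type":"array","items":{"type":"number"}},"twist":{"type":"number"}}}},"force":{"type":"number"}},"required":["deltas"]}

```bash
mkdir -p pics; ls; python3 - <<'E'
from rig import bot
import cv2,numpy as np
s=bot.sense(); print(s['time'],s['tcp_pos'],np.round(s['ee_rot'],3).tolist(),s['opening'])
for c in ('scene','top'):
    p=bot.snapshot(c); cv2.imwrite(f'pics/{c}0.png',p['color']); print(c,p['fx'],p['cx'],np.round(p['cam_to_world'],3).tolist())
    for n in ('winder','guide_arm_end','wing_nut_axis','wing_nut_tip_a','plain_stand','plain_nut_tip_a'):
        print(n,[(np.round(d['at'],3).tolist(),round(d['conf'],2)) for d in bot.spot_in(c,n)][:4])
E
```

```text
pics
0.0 [ 0.17966615 -0.59813831  0.23057093] [[0.958, 0.288, -0.0], [0.288, -0.958, 0.001], [-0.0, -0.001, -1.0]] 0.08555308247577055
scene 407.4145340017881 321.4282493789691 [[0.876, 0.403, -0.265, 0.818], [0.482, -0.725, 0.492, -0.521], [0.006, -0.559, -0.829, 0.963], [0.0, 0.0, 0.0, 1.0]]
winder [([0.283, 0.362, 0.039], 0.95), ([0.486, 0.157, 0.027], 0.89), ([0.309, 0.171, 0.018], 0.72)]
guide_arm_end [([0.308, 0.172, 0.014], 0.85), ([0.485, 0.159, 0.024], 0.84)]
wing_nut_axis [([0.732, 0.24, 0.006], 0.64), ([0.308, 0.387, 0.149], 0.61), ([0.472, -0.016, 0.043], 0.43), ([0.501, 0.168, 0.108], 0.39)]
wing_nut_tip_a [([0.308, 0.388, 0.148], 0.66), ([0.505, 0.172, 0.11], 0.49), ([0.479, -0.18, 0.112], 0.15)]
plain_stand [([0.486, -0.186, 0.029], 0.86), ([0.5, 0.168, 0.107], 0.43)]
plain_nut_tip_a [([0.48, -0.182, 0.112], 0.47)]
top 405.43100437807556 318.0891928547516 [[-0.025, -0.994, 0.104, 0.425], [-1.0, 0.025, -0.004, -0.021], [0.001, -0.104, -0.995, 1.197], [0.0, 0.0, 0.0, 1.0]]
winder [([0.301, 0.172, 0.019], 0.89), ([0.482, 0.161, 0.026], 0.75), ([0.285, 0.373, 0.038], 0.57), ([0.492, 0.167, 0.112], 0.19)]
guide_arm_end [([0.309, 0.171, 0.021], 0.79), ([0.484, 0.16, 0.029], 0.71), ([0.28, 0.37, 0.036], 0.64)]
wing_nut_axis [([0.302, 0.388, 0.153], 0.47)]
wing_nut_tip_a [([0.3, 0.386, 0.151], 0.55), ([0.494, 0.412, 0.074], 0.54), ([0.466, -0.011, 0.044], 0.53)]
plain_stand [([0.471, -0.173, 0.029], 0.72)]
plain_nut_tip_a [([0.734, -0.222, 0.006], 0.64)]
```

```bash
python3 - <<'E'
import cv2
a=cv2.imread('pics/scene0.png');cv2.imwrite('pics/s1.png',cv2.resize(a,(800,500)))
a=cv2.imread('pics/top0.png');cv2.imwrite('pics/t1.png',cv2.resize(a[100:300,120:360],None,fx=3,fy=3,interpolation=cv2.INTER_CUBIC)[:600])
E
```

```text
(no output)
```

View pics/s1.png

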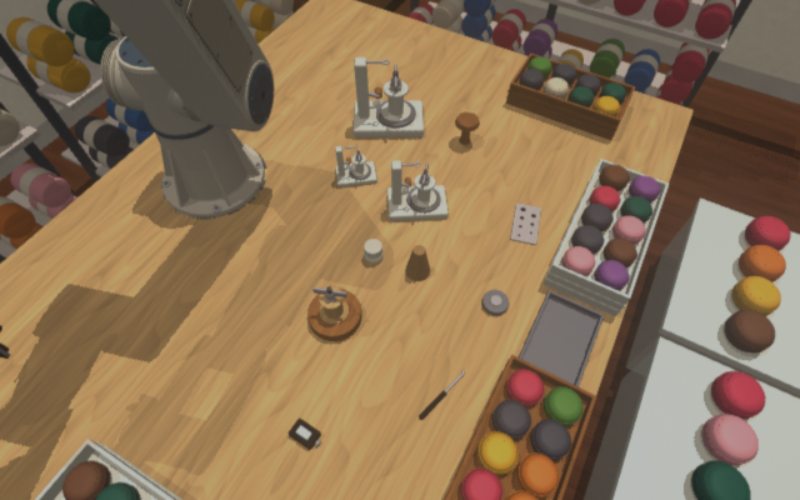

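View pics/t1.png

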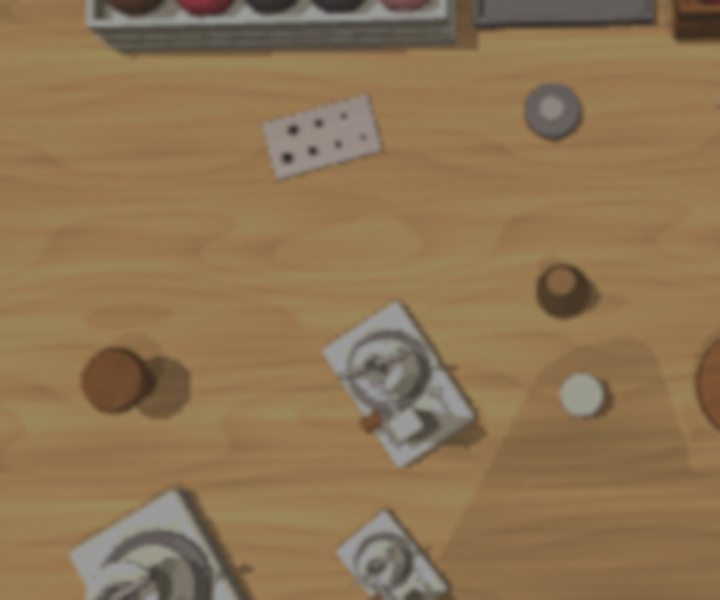

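The scene shows three winders: large (386,105), small (355,165) and middle (417,195) in the picture. In the top crop, the middle one's base corners are near (398,300), (322,352), (402,468) and (476,415). Its column is at (415,425), towards the robot.

```bash
cat > h.py <<'E'
from rig import bot
import cv2,numpy as np
def ray(p,T,u,v,z):
    d=T[:3,:3]@np.array([(u-p['cx'])/p['fx'],(v-p['cy'])/p['fy'],1]); o=T[:3,3]
    return o+d*(z-o[2])/d[2]
def wristT(p,s):
    E=np.eye(4);E[:3,:3]=s['ee_rot'];E[:3,3]=s['tcp_pos'];return E@np.array(p['hand_eye'])
def proj(p,T,X):
    c=np.linalg.inv(T)@np.r_[X,1]; return np.array([p['fx']*c[0]/c[2]+p['cx'],p['fy']*c[1]/c[2]+p['cy']])
def totool(dw,R=None):
    R=bot.sense()['ee_rot'] if R is None else R
    return np.round(np.array(R).T@np.array(dw)*1000,1)
E
python3 - <<'E'
from h import *
p=bot.snapshot('top');T=np.array(p['cam_to_world'])
C=[ray(p,T,u/3+120,v/3+100,.022) for u,v in ((398,300),(322,352),(402,468),(476,415))]
print(np.round(C,3))
C=np.array(C)[:,:2]; ax=((C[2]+C[3])-(C[0]+C[1]));ax/=np.linalg.norm(ax)
cen=C.mean(0); print('yaw',np.degrees(np.arctan2(ax[1],ax[0])),'origin',cen-ax*.015, np.linalg.norm(C[1]-C[0]),np.linalg.norm(C[2]-C[1]))
print(np.round(bot.snapshot('wrist')['hand_eye'],3).tolist())
print(totool([*(cen-ax*.015-bot.sense()['tcp_pos'][:2]),0]))
E
```

```text
[[0.563 0.165 0.022]
 [0.514 0.239 0.022]
 [0.401 0.163 0.022]
 [0.45  0.091 0.022]]
yaw -146.42206422078232 origin [0.49424901 0.17261419] 0.08855299031554796 0.13661476781400955
[[-0.0, -0.964, -0.267, 0.067], [1.0, -0.0, -0.0, 0.0], [0.0, -0.267, 0.964, -0.143], [0.0, 0.0, 0.0, 1.0]]
[ 523.  -648.1   -0. ]
```

Request:
jog_arm(deltas=[{"dp": [25,-28,0],"twist": -6,"jaw": 1},{"dp": [50,-57,0],"twist": -12,"jaw": 1},{"dp": [75,-85,0],"twist": -18,"jaw": 1},{"dp": [100,-114,0],"twist": -24,"jaw": 1},{"dp": [125,-142,0],"twist": -30,"jaw": 1},{"dp": [150,-171,0],"twist": -36,"jaw": 1},{"dp": [175,-200,0],"twist": -42,"jaw": 1},{"dp": [200,-228,0],"twist": -48,"jaw": 1},{"dp": [225,-257,0],"twist": -54,"jaw": 1},{"dp": [250,-285,0],"twist": -60,"jaw": 1},{"dp": [275,-313,0],"twist": -66,"jaw": 1},{"dp": [300,-342,0],"twist": -72,"jaw": 1}])

```text
time: 1.8
tcp_pos: [0.3692, -0.1832, 0.2317]
ee_rot: [[0.018, 1.0, 0.001], [1.0, -0.018, -0.001], [-0.001, 0.001, -1.0]]
force: [1.7, -0.2, -1.0]
opening: 0.0002
grip_force: 0.0
```

```bash
python3 - <<'E'
from h import *
s=bot.sense();R=s['ee_rot'];print(s['time'],s['tcp_pos'],s['opening'],s['q'])
print(totool(np.array([.516,.139,.23])-s['tcp_pos']),'yaz',np.degrees(np.arctan2(R[1,1],R[0,1])))
E
```

```text
1.8 [ 0.36924419 -0.18318983  0.23165604] 0.00020742718281323855 [-2.65941047e+01  5.68283317e-01  1.17994585e+02 -1.89182407e-03
  6.13733131e+01 -2.55884344e+01]
[324.7 141.1   1.6] yaz -1.0047504650734846
```

Request:
jog_arm(deltas=[{"dp": [32,14,0],"twist": -4,"jaw": 1},{"dp": [64,28,0],"twist": -8,"jaw": 1},{"dp": [96,42,0],"twist": -12,"jaw": 1},{"dp": [128,56,0],"twist": -16,"jaw": 1},{"dp": [160,70,0],"twist": -20,"jaw": 1},{"dp": [192,84,0],"twist": -24,"jaw": 1},{"dp": [224,98,0],"twist": -28,"jaw": 1},{"dp": [256,112,0],"twist": -32,"jaw": 1},{"dp": [290,126,0],"twist": -34.5,"jaw": 1},{"dp": [320,139,0],"twist": -34.5,"jaw": 1},{"dp": [321,139,0],"twist": -34.5,"jaw": 1},{"dp": [321,139,0],"twist": -34.5,"jaw": 1}])

```text
time: 2.8
tcp_pos: [0.5151, 0.1345, 0.231]
ee_rot: [[-0.55, 0.835, -0.0], [0.835, 0.55, -0.0], [0.0, -0.0, -1.0]]
force: [-1.3, -0.6, 0.2]
opening: -0.0003
grip_force: 0.0
```

```bash
python3 - <<'E'
from h import *
s=bot.sense();R=s['ee_rot'];print(s['time'],s['tcp_pos'],'yaz',np.degrees(np.arctan2(R[1,1],R[0,1])))
p=bot.snapshot('wrist');T=wristT(p,s);cv2.imwrite('pics/w1.png',p['color'])
for n in ('guide_arm_end','wing_nut_axis','wing_nut_tip_a'):
    print(n,[(np.round(d['at'],3).tolist(),np.round(proj(p,T,d['at'])),round(d['conf'],2)) for d in bot.spot_in('wrist',n)][:4])
E
```

```text
2.8 [0.51513864 0.13450787 0.23104072] yaz 33.36551381544554
guide_arm_end [([0.321, 0.17, 0.026], array([178.,  36.]), 0.88), ([0.476, 0.168, 0.026], array([309., 126.]), 0.56)]
wing_nut_axis [([0.496, 0.181, 0.112], array([333., 132.]), 0.86), ([0.322, 0.179, 0.076], array([158.,  14.]), 0.74)]
wing_nut_tip_a [([0.321, 0.178, 0.079], array([154.,  13.]), 0.61), ([0.496, 0.179, 0.117], array([333., 134.]), 0.56), ([0.732, 0.245, 0.003], array([524., 191.]), 0.39)]
```

View pics/w1.png

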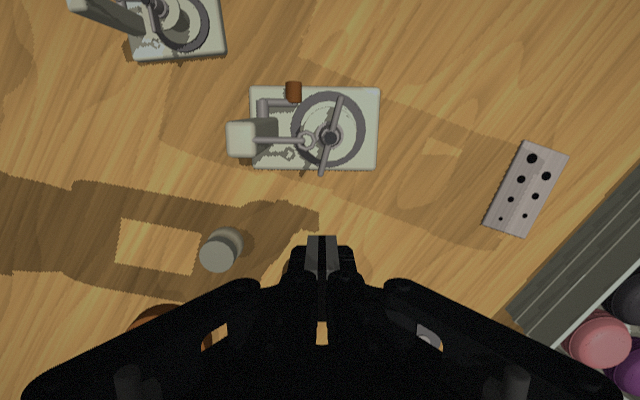

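The wrist view shows the nut's hub at (331,137), with wing ends at (338,97) and (321,174). The guide arm comes in from the left with its eyelet at about (307,140). The shut fingertips are at (322,240).

```bash
python3 - <<'E'
from h import *
s=bot.sense()
p=bot.snapshot('wrist');T=wristT(p,s);print(p['fx'],T[:3,3])
A=ray(p,T,331,137,.123);a=ray(p,T,338,97,.116);b=ray(p,T,321,174,.116)
cor=[ray(p,T,u,v,.022) for u,v in ((250,87),(380,87),(378,170))]
print('spindle',A,'mid',(a+b)/2,'len',np.linalg.norm(a-b)); 
e=ray(p,T,307,140,.145);print('eyelet',e)
c=np.array(cor)[:,:2];x=c[0]-c[1];print('yaw',np.degrees(np.arctan2(x[1],x[0])),np.linalg.norm(x),np.linalg.norm(c[1]-c[2]))
ax=x/np.linalg.norm(x);ay=np.array([-ax[1],ax[0]])
print('origin from corners',c[1]+ax*.055+ay*.045, c[2]+ax*.055-ay*.045)
yaw=np.arctan2(x[1],x[0]);w=(a-b)[:2];az=np.degrees(np.arctan2(w[1],w[0])-yaw);print('wing az',az%180,'theta',(90-az)%180)
E
```

```text
319.68978401384965 [0.47713084 0.18833363 0.37395132]
spindle [0.49478085 0.17436008 0.123     ] mid [0.49397292 0.17338322 0.116     ] len 0.06177545680704569
eyelet [0.48016363 0.16454408 0.145     ]
yaw -146.8528609651624 0.1355953271058023 0.0877917502854166
origin from corners [0.49475354 0.17177216] [0.49525561 0.17476629]
wing az 77.73607472402904 theta 12.263925275970962
```

Request:
jog_arm(deltas=[{"dp": [23,-4,0],"jaw": 1},{"dp": [46,-7,0],"jaw": 1},{"dp": [69,-10,0],"jaw": 1},{"dp": [69,-10,10],"jaw": 1},{"dp": [69,-10,35],"jaw": 1},{"dp": [69,-10,60],"jaw": 1},{"dp": [69,-10,75],"jaw": 1},{"dp": [69,-10,90],"jaw": 1},{"dp": [69,-10,105],"jaw": 1},{"dp": [69,-10,118],"jaw": 1},{"dp": [69,-10,128],"jaw": 1},{"dp": [69,-10,128],"jaw": 1}])

```text
validation failed for argument at $.de...
```

```bash
cat >> h.py <<'E'
O=np.array([.4945,.1735]);yw=np.radians(-146.6);WX=np.array([np.cos(yw),np.sin(yw)]);WY=np.array([-WX[1],WX[0]])
def st(pic=None):
    s=bot.sense();d=s['tcp_pos'][:2]-O;X,Y=d@WX*1000,d@WY*1000
    f=s['force'];print('t',s['time'],'X,Y,z',np.round([X,Y,s['tcp_pos'][2]*1000],1),'az',round(np.degrees(np.arctan2(Y,X)),1),'r',round(np.hypot(X,Y),1),'F w',np.round([f[:2]@WX,f[:2]@WY,f[2]],1))
    if pic:
        p=bot.snapshot('wrist');T=wristT(p,s);u,v=proj(p,T,[*O,.11]).astype(int)
        im=p['color'];y0=max(0,min(v-100,200));x0=max(0,min(u-130,380));print('crop at',x0,y0)
        cv2.imwrite(f'pics/{pic}.png',cv2.resize(im[y0:y0+200,x0:x0+260],None,fx=3,fy=3,interpolation=cv2.INTER_CUBIC))
E
python3 -c "
from h import *
st('w2')"
```

```text
t 3.05 X,Y,z [  6.2  45.7 231.4] az 82.3 r 46.1 F w [-0.1  1.1  0.2]
crop at 199 36
```

View pics/w2.png

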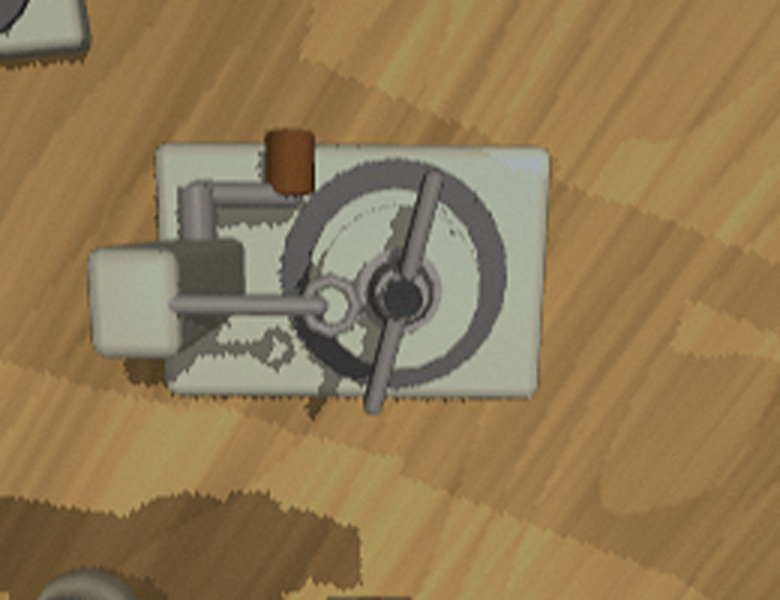

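The nut is unmoved: hub at crop (402,297), wings at (432,180) and (375,408), eyelet at (333,303). The move was refused, probably because "twist" was left out, so I'll include it.

Request:
jog_arm(deltas=[{"dp": [23,-3,0],"twist": 0,"jaw": 1},{"dp": [46,-6,0],"twist": 0,"jaw": 1},{"dp": [70,-8,0],"twist": 0,"jaw": 1},{"dp": [70,-8,10],"twist": 0,"jaw": 1},{"dp": [70,-8,35],"twist": 0,"jaw": 1},{"dp": [70,-8,60],"twist": 0,"jaw": 1},{"dp": [70,-8,75],"twist": 0,"jaw": 1},{"dp": [70,-8,90],"twist": 0,"jaw": 1},{"dp": [70,-8,105],"twist": 0,"jaw": 1},{"dp": [70,-8,118],"twist": 0,"jaw": 1},{"dp": [70,-8,128],"twist": 0,"jaw": 1},{"dp": [70,-8,128],"twist": 0,"jaw": 1}])

```text
time: 4.1
tcp_pos: [0.4688, 0.1861, 0.1015]
ee_rot: [[-0.547, 0.837, -0.003], [0.837, 0.547, -0.001], [0.0, -0.003, -1.0]]
force: [-1.1, -0.1, -0.3]
opening: -0.0002
grip_force: 0.0
```

```bash
python3 -c "
from h import *
st('w3')"
```

```text
t 4.1 X,Y,z [ 14.5 -24.6 101.5] az -59.5 r 28.6 F w [ 0.9 -0.5 -0.3]
crop at 222 200
```

View pics/w3.png

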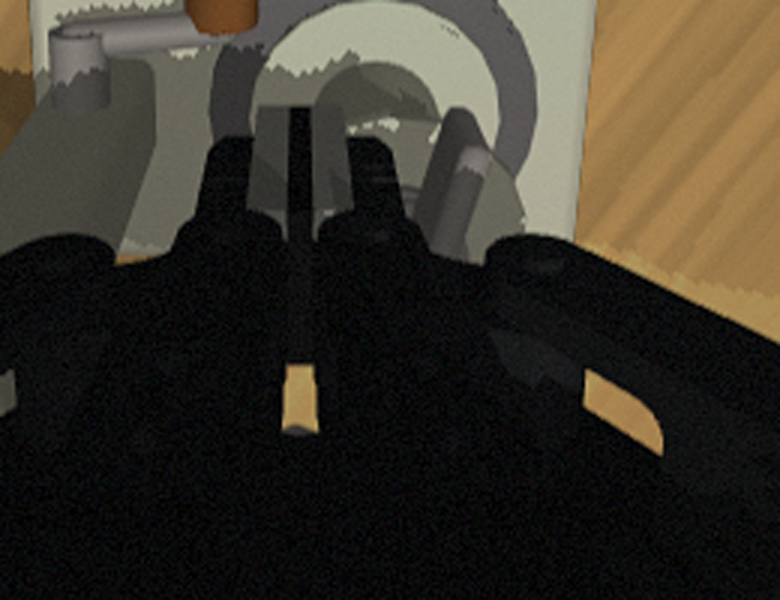

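The finger is down beside the upper wing: tip at crop (300,130), wing at (450,190) to its right. Nothing is touching, so I'll work out the stroke numbers.

```bash
cat >> h.py <<'E'
def arc(a0,a1,n,r=28.5):
    P=lambda a:r*np.array([-np.sin(np.radians(a)),-np.cos(np.radians(a))])
    print(a0,a1,[np.round(P(a0+(a1-a0)*k/n)-P(a0)).astype(int).tolist() for k in range(1,n+1)])
E
python3 -c "
from h import *
arc(-60,-156,12);arc(-156,-252,12);arc(-252,-280,6)"
```

```text
-60 -156 [[2, 4], [3, 7], [4, 11], [4, 15], [3, 19], [2, 23], [1, 27], [-1, 30], [-4, 33], [-6, 36], [-10, 38], [-13, 40]]
-156 -252 [[-4, 1], [-8, 2], [-12, 2], [-16, 2], [-19, 1], [-23, 0], [-27, -2], [-30, -4], [-33, -7], [-35, -10], [-37, -14], [-39, -17]]
-252 -280 [[-1, -2], [-1, -5], [-1, -7], [-1, -9], [-1, -11], [-1, -14]]
```

Request:
jog_arm(deltas=[{"dp": [2,4,0],"twist": 0,"jaw": 1},{"dp": [3,7,0],"twist": 0,"jaw": 1},{"dp": [4,11,0],"twist": 0,"jaw": 1},{"dp": [4,15,0],"twist": 0,"jaw": 1},{"dp": [3,19,0],"twist": 0,"jaw": 1},{"dp": [2,23,0],"twist": 0,"jaw": 1},{"dp": [1,27,0],"twist": 0,"jaw": 1},{"dp": [-1,30,0],"twist": 0,"jaw": 1},{"dp": [-4,33,0],"twist": 0,"jaw": 1},{"dp": [-6,36,0],"twist": 0,"jaw": 1},{"dp": [-10,38,0],"twist": 0,"jaw": 1},{"dp": [-13,40,0],"twist": 0,"jaw": 1}])

```text
time: 5.15
tcp_pos: [0.5107, 0.1982, 0.1032]
ee_rot: [[-0.548, 0.837, -0.0], [0.837, 0.548, 0.0], [0.0, -0.0, -1.0]]
force: [-1.2, 1.4, 0.4]
opening: 0.0003
grip_force: 1.1
```

```bash
python3 -c "
from h import *
st('w4')"
```

```text
t 5.15 X,Y,z [-27.1 -11.6 103.2] az -156.8 r 29.5 F w [ 0.2 -1.9  0.4]
crop at 135 181
```

View pics/w4.png

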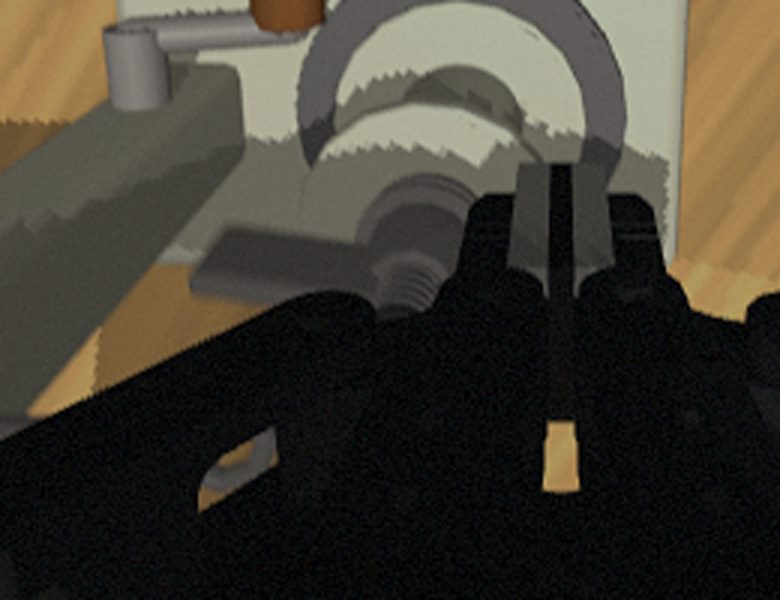

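The nut has turned with the finger: the other wing now points left at crop (290,265) and the finger is at (560,230). I'll continue the stroke.

Request:
jog_arm(deltas=[{"dp": [-4,1,0],"twist": 0,"jaw": 1},{"dp": [-8,2,0],"twist": 0,"jaw": 1},{"dp": [-12,2,0],"twist": 0,"jaw": 1},{"dp": [-16,2,0],"twist": 0,"jaw": 1},{"dp": [-19,1,0],"twist": 0,"jaw": 1},{"dp": [-23,0,0],"twist": 0,"jaw": 1},{"dp": [-27,-2,0],"twist": 0,"jaw": 1},{"dp": [-30,-4,0],"twist": 0,"jaw": 1},{"dp": [-33,-7,0],"twist": 0,"jaw": 1},{"dp": [-35,-10,0],"twist": 0,"jaw": 1},{"dp": [-37,-14,0],"twist": 0,"jaw": 1},{"dp": [-39,-17,0],"twist": 0,"jaw": 1}])

```text
time: 6.2
tcp_pos: [0.5174, 0.1559, 0.1033]
ee_rot: [[-0.548, 0.837, 0.0], [0.837, 0.548, 0.0], [-0.0, 0.0, -1.0]]
force: [1.3, 1.4, -0.5]
opening: 0.0
grip_force: 0.8
```

Request:
jog_arm(deltas=[{"dp": [-1,-2,0],"twist": 0,"jaw": 1},{"dp": [-1,-5,0],"twist": 0,"jaw": 1},{"dp": [-1,-7,0],"twist": 0,"jaw": 1},{"dp": [-1,-9,0],"twist": 0,"jaw": 1},{"dp": [-1,-11,0],"twist": 0,"jaw": 1},{"dp": [-1,-14,0],"twist": 0,"jaw": 1},{"dp": [-1,-14,0],"twist": 0,"jaw": 1}])

```text
time: 6.78
tcp_pos: [0.5057, 0.1475, 0.1032]
ee_rot: [[-0.548, 0.837, -0.001], [0.837, 0.548, -0.0], [0.0, -0.001, -1.0]]
force: [1.2, -0.6, 0.9]
opening: -0.0001
grip_force: 0.4
```

```bash
python3 -c "
from h import *
st('w5')"
```

```text
t 6.7833 X,Y,z [  4.9  27.9 103.2] az 80.0 r 28.3 F w [-0.7  1.1  0.9]
crop at 203 101
```

View pics/w5.png

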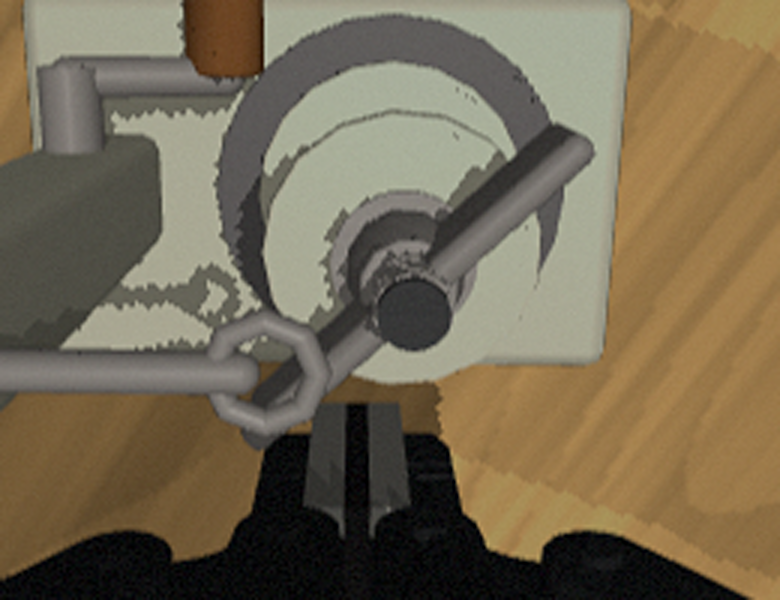

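Wing A now points to the lower left under the eyelet (az about 43°), and the other wing ends at crop (580,150). Next: lift over the spindle on the -x side and come down behind the other wing.

Request:
jog_arm(deltas=[{"dp": [-2,0,-16],"twist": 0,"jaw": 1},{"dp": [-2,0,-33],"twist": 0,"jaw": 1},{"dp": [-2,12,-33],"twist": 0,"jaw": 1},{"dp": [8,23,-33],"twist": 0,"jaw": 1},{"dp": [28,23,-33],"twist": 0,"jaw": 1},{"dp": [48,23,-33],"twist": 0,"jaw": 1},{"dp": [56,12,-33],"twist": 0,"jaw": 1},{"dp": [56,-2,-33],"twist": 0,"jaw": 1},{"dp": [56,-2,-33],"twist": 0,"jaw": 1},{"dp": [56,-2,-17],"twist": 0,"jaw": 1},{"dp": [56,-2,0],"twist": 0,"jaw": 1},{"dp": [56,-2,0],"twist": 0,"jaw": 1}])

```text
time: 7.83
tcp_pos: [0.4728, 0.1936, 0.1005]
ee_rot: [[-0.548, 0.837, -0.004], [0.837, 0.548, -0.001], [0.001, -0.004, -1.0]]
force: [-1.0, 0.6, -0.3]
opening: 0.0
grip_force: 0.0
```

```bash
python3 -c "
from h import *
st()
arc(-76,-172,12);arc(-172,-268,12);arc(-268,-304,6)"
```

```text
t 7.8333 X,Y,z [  7.  -28.7 100.5] az -76.3 r 29.6 F w [ 0.6 -1.  -0.3]
-76 -172 [[1, 4], [1, 8], [0, 12], [-1, 16], [-2, 19], [-4, 23], [-6, 26], [-9, 29], [-13, 31], [-16, 33], [-20, 34], [-24, 35]]
-172 -268 [[-4, 0], [-8, 0], [-12, -1], [-16, -2], [-19, -4], [-22, -6], [-25, -9], [-28, -12], [-30, -16], [-31, -19], [-32, -23], [-32, -27]]
-268 -304 [[0, -3], [0, -6], [1, -9], [2, -12], [3, -14], [5, -17]]
```

Request:
jog_arm(deltas=[{"dp": [1,4,0],"twist": 0,"jaw": 1},{"dp": [1,8,0],"twist": 0,"jaw": 1},{"dp": [0,12,0],"twist": 0,"jaw": 1},{"dp": [-1,16,0],"twist": 0,"jaw": 1},{"dp": [-2,19,0],"twist": 0,"jaw": 1},{"dp": [-4,23,0],"twist": 0,"jaw": 1},{"dp": [-6,26,0],"twist": 0,"jaw": 1},{"dp": [-9,29,0],"twist": 0,"jaw": 1},{"dp": [-13,31,0],"twist": 0,"jaw": 1},{"dp": [-16,33,0],"twist": 0,"jaw": 1},{"dp": [-20,34,0],"twist": 0,"jaw": 1},{"dp": [-24,35,0],"twist": 0,"jaw": 1}])

```text
time: 8.83
tcp_pos: [0.5169, 0.1925, 0.1033]
ee_rot: [[-0.548, 0.837, 0.0], [0.837, 0.548, 0.0], [0.0, 0.0, -1.0]]
force: [-2.1, 2.7, 1.0]
opening: 0.0002
grip_force: 1.0
```

Request:
jog_arm(deltas=[{"dp": [-4,0,0],"twist": 0,"jaw": 1},{"dp": [-8,0,0],"twist": 0,"jaw": 1},{"dp": [-12,-1,0],"twist": 0,"jaw": 1},{"dp": [-16,-2,0],"twist": 0,"jaw": 1},{"dp": [-19,-4,0],"twist": 0,"jaw": 1},{"dp": [-22,-6,0],"twist": 0,"jaw": 1},{"dp": [-25,-9,0],"twist": 0,"jaw": 1},{"dp": [-28,-12,0],"twist": 0,"jaw": 1},{"dp": [-30,-16,0],"twist": 0,"jaw": 1},{"dp": [-31,-19,0],"twist": 0,"jaw": 1},{"dp": [-32,-23,0],"twist": 0,"jaw": 1},{"dp": [-32,-27,0],"twist": 0,"jaw": 1}])

```text
time: 9.83
tcp_pos: [0.5113, 0.1508, 0.1034]
ee_rot: [[-0.548, 0.837, 0.0], [0.837, 0.548, -0.0], [-0.0, 0.0, -1.0]]
force: [0.7, 1.0, -0.1]
opening: 0.0002
grip_force: 0.7
```

Request:
jog_arm(deltas=[{"dp": [0,-3,0],"twist": 0,"jaw": 1},{"dp": [0,-6,0],"twist": 0,"jaw": 1},{"dp": [1,-9,0],"twist": 0,"jaw": 1},{"dp": [2,-12,0],"twist": 0,"jaw": 1},{"dp": [3,-14,0],"twist": 0,"jaw": 1},{"dp": [3,-14,0],"twist": 0,"jaw": 1}])

```text
time: 10.33
tcp_pos: [0.4974, 0.1459, 0.1032]
ee_rot: [[-0.548, 0.836, -0.001], [0.836, 0.548, -0.0], [0.0, -0.001, -1.0]]
force: [-0.2, -0.5, 0.0]
opening: 0.0002
grip_force: 0.2
```

```bash
python3 -c "
from h import *
st('w6')"
```

```text
t 10.3333 X,Y,z [ 12.7  24.7 103.2] az 62.7 r 27.8 F w [0.5 0.3 0. ]
crop at 221 108
```

View pics/w6.png

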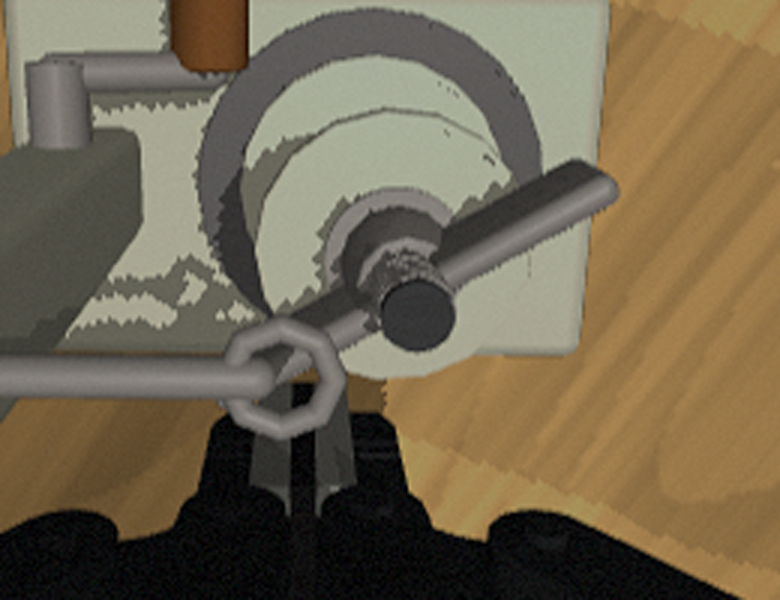

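The other wing now points to az about 28° under the eyelet, and wing A ends at crop (600,180), so about 118° remains. I'll cross over again for the last stroke.

Request:
jog_arm(deltas=[{"dp": [-3,1,-16],"twist": 0,"jaw": 1},{"dp": [-3,2,-33],"twist": 0,"jaw": 1},{"dp": [-3,18,-33],"twist": 0,"jaw": 1},{"dp": [5,31,-33],"twist": 0,"jaw": 1},{"dp": [25,31,-33],"twist": 0,"jaw": 1},{"dp": [45,31,-33],"twist": 0,"jaw": 1},{"dp": [53,20,-33],"twist": 0,"jaw": 1},{"dp": [53,9,-33],"twist": 0,"jaw": 1},{"dp": [53,9,-33],"twist": 0,"jaw": 1},{"dp": [53,9,-17],"twist": 0,"jaw": 1},{"dp": [53,9,0],"twist": 0,"jaw": 1},{"dp": [53,9,0],"twist": 0,"jaw": 1}])

```text
time: 11.38
tcp_pos: [0.4753, 0.1942, 0.1009]
ee_rot: [[-0.547, 0.837, -0.003], [0.837, 0.547, -0.002], [0.001, -0.004, -1.0]]
force: [-0.4, -0.9, -0.1]
opening: -0.0002
grip_force: 0.0
```

```bash
python3 -c "
from h import *
st()
arc(-82,-178,12);arc(-178,-250,12)"
```

```text
t 11.3833 X,Y,z [  4.6 -27.9 100.9] az -80.6 r 28.3 F w [ 0.8  0.5 -0.1]
-82 -178 [[0, 4], [0, 8], [-1, 12], [-2, 16], [-4, 19], [-6, 22], [-9, 25], [-12, 28], [-16, 30], [-19, 31], [-23, 32], [-27, 32]]
-178 -250 [[-3, 0], [-6, 0], [-9, -1], [-12, -2], [-14, -3], [-17, -5], [-19, -7], [-21, -9], [-23, -11], [-25, -13], [-27, -16], [-28, -19]]
```

Request:
jog_arm(deltas=[{"dp": [0,4,0],"twist": 0,"jaw": 1},{"dp": [0,8,0],"twist": 0,"jaw": 1},{"dp": [-1,12,0],"twist": 0,"jaw": 1},{"dp": [-2,16,0],"twist": 0,"jaw": 1},{"dp": [-4,19,0],"twist": 0,"jaw": 1},{"dp": [-6,22,0],"twist": 0,"jaw": 1},{"dp": [-9,25,0],"twist": 0,"jaw": 1},{"dp": [-12,28,0],"twist": 0,"jaw": 1},{"dp": [-16,30,0],"twist": 0,"jaw": 1},{"dp": [-19,31,0],"twist": 0,"jaw": 1},{"dp": [-23,32,0],"twist": 0,"jaw": 1},{"dp": [-27,32,0],"twist": 0,"jaw": 1}])

```text
time: 12.38
tcp_pos: [0.5186, 0.1901, 0.1033]
ee_rot: [[-0.548, 0.837, 0.0], [0.837, 0.548, 0.0], [0.0, 0.001, -1.0]]
force: [-1.7, 3.5, 0.9]
opening: -0.0
grip_force: 1.3
```

Request:
jog_arm(deltas=[{"dp": [-3,0,0],"twist": 0,"jaw": 1},{"dp": [-6,0,0],"twist": 0,"jaw": 1},{"dp": [-9,-1,0],"twist": 0,"jaw": 1},{"dp": [-12,-2,0],"twist": 0,"jaw": 1},{"dp": [-14,-3,0],"twist": 0,"jaw": 1},{"dp": [-17,-5,0],"twist": 0,"jaw": 1},{"dp": [-17,-5,0],"twist": 0,"jaw": 1}])

```text
time: 12.97
tcp_pos: [0.5234, 0.1726, 0.1033]
ee_rot: [[-0.548, 0.837, 0.0], [0.837, 0.548, -0.0], [-0.0, 0.0, -1.0]]
force: [0.3, 0.3, 1.0]
opening: -0.0
grip_force: 0.5
```

```bash
python3 -c "
from h import *
st('w7')"
```

```text
t 12.9667 X,Y,z [-23.6  16.6 103.3] az 144.8 r 28.9 F w [-0.4 -0.1  1. ]
crop at 140 125
```

View pics/w7.png

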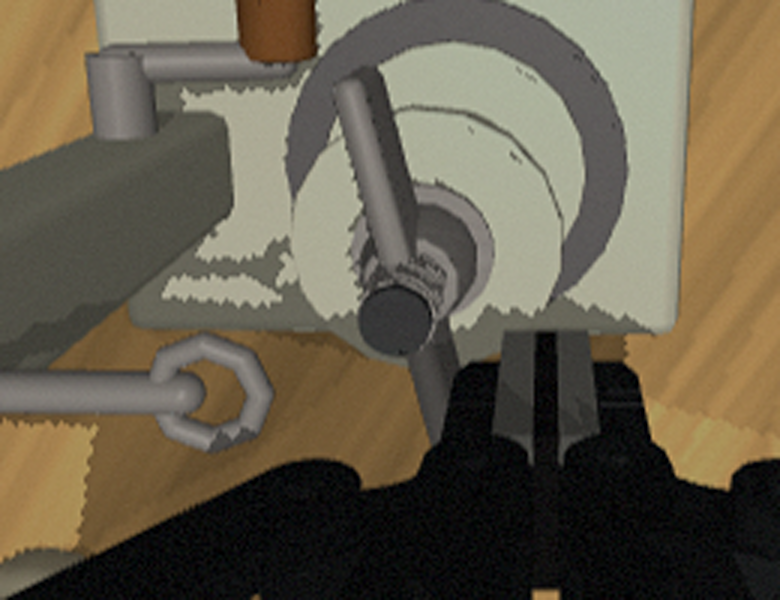

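Wing A is near az 110–115°, with its upper end at crop (355,80), so about 20° is left. From here I'll push in small steps and watch the force.

Request:
jog_arm(deltas=[{"dp": [-1,-1,0],"twist": 0,"jaw": 1},{"dp": [-3,-3,0],"twist": 0,"jaw": 1},{"dp": [-4,-4,0],"twist": 0,"jaw": 1},{"dp": [-5,-5,0],"twist": 0,"jaw": 1},{"dp": [-6,-6,0],"twist": 0,"jaw": 1},{"dp": [-7,-7,0],"twist": 0,"jaw": 1},{"dp": [-7,-7,0],"twist": 0,"jaw": 1}])

```text
time: 13.6
tcp_pos: [0.5219, 0.1639, 0.1036]
ee_rot: [[-0.548, 0.837, 0.002], [0.837, 0.548, 0.001], [-0.0, 0.002, -1.0]]
force: [1.3, 4.1, 0.8]
opening: 0.0
grip_force: 1.8
```

Request:
jog_arm(deltas=[{"dp": [0,-1,0],"twist": 0,"jaw": 1},{"dp": [-1,-2,0],"twist": 0,"jaw": 1},{"dp": [-1,-2,0],"twist": 0,"jaw": 1}])

```text
time: 13.85
tcp_pos: [0.5219, 0.1628, 0.104]
ee_rot: [[-0.547, 0.837, 0.004], [0.837, 0.547, 0.002], [-0.0, 0.005, -1.0]]
force: [4.9, 8.1, -0.5]
opening: 0.0
grip_force: 3.6
```

```bash
python3 -c "
from h import *
st()"
```

```text
t 13.85 X,Y,z [-17.  24. 104.] az 125.3 r 29.4 F w [-8.6 -4.1 -0.5]
```

The force has risen to about 9 N and the finger has stalled at az 125°, which fits the stop. One more short push, then back off and check.

Request:
jog_arm(deltas=[{"dp": [0,-1,0],"twist": 0,"jaw": 1},{"dp": [0,-2,0],"twist": 0,"jaw": 1},{"dp": [0,-2,0],"twist": 0,"jaw": 1},{"dp": [0,-2,0],"twist": 0,"jaw": 1}])

```text
time: 14.18
tcp_pos: [0.5216, 0.1625, 0.1044]
ee_rot: [[-0.547, 0.837, 0.007], [0.837, 0.547, 0.004], [-0.001, 0.008, -1.0]]
force: [7.9, 10.2, -2.1]
opening: -0.0003
grip_force: 5.3
```

Request:
jog_arm(deltas=[{"dp": [0,4,0],"twist": 0,"jaw": 1},{"dp": [0,10,0],"twist": 0,"jaw": 1},{"dp": [-2,12,-20],"twist": 0,"jaw": 1},{"dp": [-5,12,-50],"twist": 0,"jaw": 1},{"dp": [-10,10,-80],"twist": 0,"jaw": 1},{"dp": [-16,5,-110],"twist": 0,"jaw": 1},{"dp": [-20,0,-130],"twist": 0,"jaw": 1},{"dp": [-20,0,-130],"twist": 0,"jaw": 1},{"dp": [-20,0,-130],"twist": 0,"jaw": 1},{"dp": [-20,0,-130],"twist": 0,"jaw": 1}])

```text
time: 15.02
tcp_pos: [0.5287, 0.1435, 0.2324]
ee_rot: [[-0.548, 0.837, -0.002], [0.837, 0.548, -0.001], [0.0, -0.002, -1.0]]
force: [-0.7, -0.7, -0.5]
opening: 0.0001
grip_force: 0.0
```

```bash
python3 -c "
from h import *
st('w8')"
```

```text
t 15.0167 X,Y,z [-12.1  43.9 232.4] az 105.4 r 45.5 F w [ 0.9  0.2 -0.5]
crop at 177 38
```

View pics/w8.png

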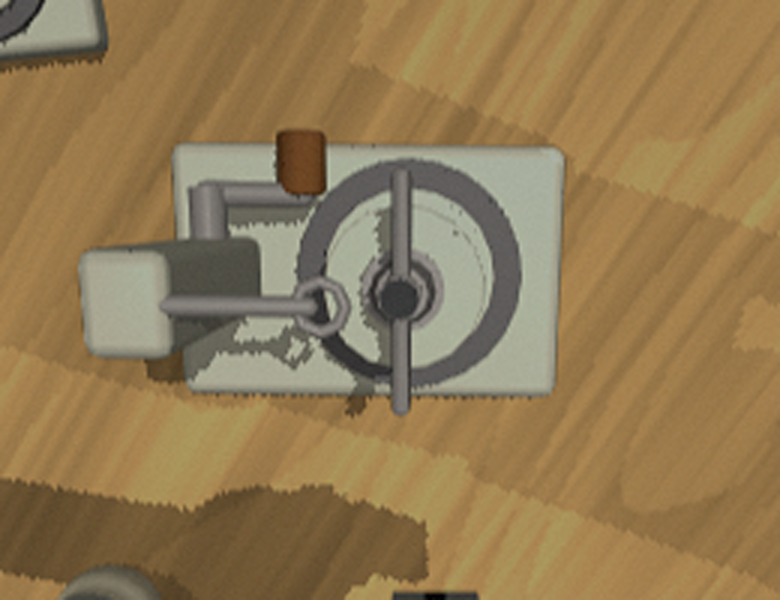

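The wings lie exactly along the winder's y axis, from crop (401,172) to (401,408). Together with the hard stop and about 530° turned, that means the nut is fully tight. The arm is clear, so I'm handing in.

```bash
python3 -c "
from h import *
print(bot.hand_in())"
```

```text
the job is handed in; nothing more can be done
None
```

I tightened the middle-sized winder's wing nut to its stop in three fingertip strokes without gripping it, backed the arm clear, and handed the job in at about 15 s; the hand-in returned no verdict.

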